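# Stand the cell sleeve on the taping stand, heavy end down

### The arm

A 7-joint arm with a two-finger parallel gripper is mounted at the origin on the work surface. World frame = base frame: x ahead of the robot, y to its left, z up, the work surface at z = 0. Lengths are in mm, angles in rad, forces in N, time in s.
With the tool pointing down it reaches from about 400 to 875 mm from the base axis. Payload 4.4 kg.
Tool frame: the origin (TCP) lies midway between the tips of the shut fingers; the grasp point (between the pads) lies 19 mm behind it (ctrl.grip_point_offset is the distance from the TCP to the grasp point, in mm); z points along the fingers, y is the line along which they close (so a half turn about z gives the same grasp; the last joint's range is limited). The gripper opens to 85 mm and grips with 20 to 120 N. Pads are 22 mm wide; open, the fingers measure 114 mm over their backs; the gripper's body (76 mm by 85 mm) begins 54 mm behind the grasp point. The pads swing forward as they close: fully open they stand 13 mm farther back than shut.
Start: joints at [-1.367, 0.628, 0.038, 1.517, -0.027, 0.996, -0.02], TCP at [173.225, 626.507, 231.313] pointing down, gripper open.
Joint ranges: [-3.06, 3.06], [-0.37, 2.12], [-1.25, 1.32], [0.18, 2.47], [-1.1, 4.24], [0.23, 1.98], [-2.94, 2.94]. Speed limits (rad/s): [2.57, 2.57, 3.14, 3.14, 3.14, 3.14, 3.14].

### API

Orientations are given as [roll, pitch, yaw] about the fixed x, y, z axes, in that order (R = Rz(yaw) Ry(pitch) Rx(roll)).
In Python, from cell import ctrl, get_image, calibration, finish_job gives the robot as it stands (ctrl), with the cameras as plain functions and the job as plain functions.
- The arm moves only by the shell command python3 nudge.py 'ROWS'. ROWS is a JSON list of rows, 1 to 12 of them, each of 7 numbers: dx, dy, dz in mm, then a rotation vector rx, ry, rz in rad, then the finger opening in mm; each row shifts and turns the commanded pose from where the row before left it, along the tool's axes as they then stand; what a row does not reach is not made up. A row lasts 1/10 s, in which the tool goes at most 50 mm and 0.15 rad, less where a joint would pass 70% of its speed; a pose out of reach is approached as far as the arm can. The fingers move at their own pace and stop on an object; the grip force is fixed at half the most. Time passes only in rows, so rows that do not move let the fingers close. It prints the time, the measured TCP pose, the force, the opening and the grip force at its end.
- ctrl.read_state(): the state, without advancing time (a new reading comes with each control period).
- get_image(name): name is "side" or "top" or "wrist"; returns the picture (384x512x3 uint8, blue, green, red); there is no depth.
- calibration(name): a dict with "fx", "fy", "cx", "cy" (pixels), "rvec" (rotation vector, rad) and "tvec" (3), from world to camera coordinates, as OpenCV has them; the wrist camera has in their place "hand_eye" (4x4, takes a point from camera to tool coordinates, whose origin is the TCP and whose axes are the flange's). Camera axes: x right, y down, z forward; pixel columns grow to the right and rows downward; lengths in mm; the calibration is good to about 2 mm. A picture is of the moment at which its call begins: read the wrist's pose just before it. calibration takes no time and is no camera call.
- finish_job(): hands the job in; it is judged then, once.
The state is a dict: "clock": time; "qpos": joint angles; "qd": joint speeds; "tau": joint torques, N m; "eef_pos": TCP position; "tool_rot": TCP orientation; "force": force on the tool from outside, world axes, zero at the start; "torque": the same for the moment, N m; "width": finger opening in mm; "gripper_force": force on a finger pad.
Only numpy, scipy, OpenCV 4.12 (cv2) and the standard library are available. Lean on these libraries where they do the work, as an engineer would, in place of code of your own. Each camera call takes 0.05 s, during which the arm holds its last target. There are 200 camera calls.

### The job

The closed blue sleeve lying on the bench is packed with cells at one end only, and its two ends look alike. Lift it clear of the bench by its middle to find which end is the heavy one and lay it flat on the bench again, letting go of it. Then take it anew and stand it upright, heavy end down, with its whole foot on the round black pad of the taping stand; leave it standing there and do not disturb the other things on the bench.

Things in the scene. Friction and masses are not known exactly. Their poses are not given: they have to be found in the camera images.
- sleeve: Closed blue sleeve, white cap and clear band at each end; 160 mm long (its x axis), 40 x 40 mm. Origin at its geometric centre. About 0.5 kg; cells fill its +x or its -x end (random, unseen, they do not shift), the centre of mass lies about 30 mm from the middle that way. Held by the middle it loads the fingers with about 0.15 N m; in a light grip (5 to 12 N) the heavy end dips, by up to 60 deg.
- stand: Taping stand, fixed to the bench: aluminium base plate 150 x 150 x 10 mm with a flat round black rubber pad on it, 120 mm across, 6 mm thick, top 16 mm above the bench, no rim. Origin on the bench under the centre of the pad.
- tape_roll: Bystander: yellow roll lying flat, 90 mm across, 24 mm high. Origin under its centre.
- screwdriver: Bystander: screwdriver with a red handle, lying on the bench along its x axis.
- parts_bin: Bystander: open blue bin, 140 x 100 mm, 70 mm high. Origin under its centre.
- finished_pack: Bystander: finished blue battery pack with two white bands lying on the bench, 150 x 90 mm, 70 mm high. Origin under its centre.

How it is judged (in metres and radians):
On the way, in this order (a step that is already met when the one before it is completed fails the run):
1. the sleeve is held by its middle (within 50 mm of its centre), clear of the bench, its centre at least 60 mm up (height (world z) of sleeve above 0.06 m and distance between the grasp point and sleeve below 0.05 m and contact force between sleeve and table_c0 below 0.05 N), for 0.2 s.
2. the sleeve lies flat on the bench again, let go (height (world z) of sleeve below 0.027 m and angle between sleeve's own x axis and vertical between 1.45 and 1.69 rad and contact force between sleeve and the fingers below 0.05 N), for 0.2 s.
At the end, for the whole second after the job is handed in: The sleeve stands upright (within 0.08 rad) and still on the round pad, its centre within 32 mm of the pad's centre so that its whole foot is on the pad, with the end that holds the cells at the bottom, released ((angle between sleeve's own x axis and vertical below 0.08 rad or angle between sleeve's own x axis and vertical above 3.06 rad) and z of cells_c0 in the frame of stand below 0.075 m and horizontal distance between sleeve and stand below 0.032 m and height (world z) of sleeve between 0.09 and 0.102 m and linear speed of sleeve below 0.02 m/s); the robot touches nothing.
It fails at once if a bystander is moved more than 30 mm (distance of any of tape_roll, screwdriver, parts_bin, finished_pack from where it was at the start of the episode above 0.03 m).
It also fails if it takes over 64 s, if anything falls off the work surface, if the arm or the gripper's body presses on something with over 40 N, if the wrist force passes 120 N, or if a joint passes its speed limit or range.

## Working session

There is one attempt and no reset: what is moved stays moved. The work goes in short steps, Python scripts to look and compute and a shell command to move; the robot and the scene stay as the last step left them, time stands still between calls to the robot, and variables do not carry over. Pictures are saved under pics/ and viewed, at most 10 in all, crops included, and the job is handed in when it is done.

```bash
ls; mkdir -p pics
cat > h.py <<'E'
import numpy as np, cv2
from cell import ctrl, get_image, calibration, finish_job
from scipy.spatial.transform import Rotation as R
def ray(name,uv,st=None):
    c=calibration(name); uv=np.atleast_2d(uv).astype(float)
    d=np.c_[(uv[:,0]-c['cx'])/c['fx'],(uv[:,1]-c['cy'])/c['fy'],np.ones(len(uv))]
    if name=='wrist':
        H=np.array(c['hand_eye']); st=st or ctrl.read_state()
        T=R.from_euler('xyz',st['tool_rot']).as_matrix()
        return T@H[:3,3]+np.array(st['eef_pos']), d@H[:3,:3].T@T.T
    Rm=cv2.Rodrigues(np.array(c['rvec'],float))[0]; t=np.array(c['tvec'],float).ravel()
    return -Rm.T@t, d@Rm
def onz(name,uv,z,st=None):
    o,d=ray(name,uv,st); return o+d*((z-o[2])/d[:,2])[:,None]
E
python3 - <<'E'
from h import *
s=ctrl.read_state();print({k:np.round(v,3) for k,v in s.items()})
a=get_image('top');b=get_image('side')
cv2.imwrite('pics/top.png',a);cv2.imwrite('pics/side.png',b)
for n in('top','side'):print(n,ray(n,[256,192]))
print(calibration('wrist'))
E
```

```text
cell.py
nudge.py
pics
{'clock': np.float64(0.0), 'qpos': array([-1.367,  0.629,  0.038,  1.518, -0.027,  0.996, -0.02 ]), 'qd': array([-0.   ,  0.001,  0.002,  0.002, -0.001,  0.001,  0.001]), 'tau': array([-1.0000e-03, -5.6339e+01,  1.2260e+00, -1.9345e+01,  1.1000e-02,
        1.0000e-02, -0.0000e+00]), 'eef_pos': array([173.095, 625.91 , 230.434]), 'tool_rot': array([-3.14 ,  0.   ,  2.872]), 'force': array([0.461, 0.22 , 0.415]), 'torque': array([-0.042, -0.004, -0.021]), 'gripper_force': np.float64(0.0), 'width': np.float64(85.283)}
top (array([4.48103076e+02, 6.19808525e-01, 1.12201567e+03]), array([[ 0.09700451,  0.02500524, -0.99534369]]))
side (array([ -64.138317  , -630.23344681,  822.38287474]), array([[ 0.53769931,  0.52955746, -0.65616457]]))
{'fx': 273.3279161018929, 'fy': 273.3279161018929, 'cx': 252.47034847716472, 'cy': 190.4196607784827, 'hand_eye': array([[ 2.96367646e-05, -9.44700468e-01, -3.27934482e-01,
         8.42971521e+01],
       [ 9.99999583e-01, -2.71386210e-04,  8.72172485e-04,
         5.97580535e-01],
       [-9.12938651e-04, -3.27934371e-01,  9.44700066e-01,
        -1.41710355e+02],
       [ 0.00000000e+00,  0.00000000e+00,  0.00000000e+00,
         1.00000000e+00]])}
```

View pics/top.png

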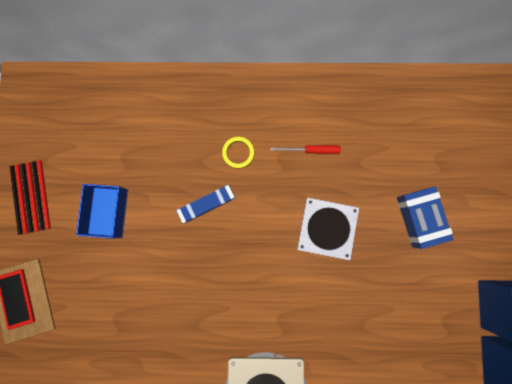

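View pics/side.png

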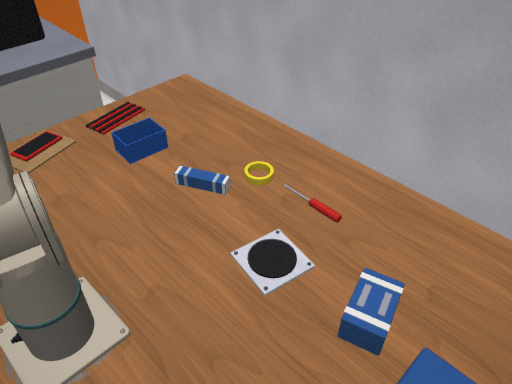

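The top view shows the sleeve at about (206,204), the pad at (329,229), the tape roll at (238,152), the screwdriver around (305,149), the bin at (102,211) and the finished pack at (425,217). The side view has the sleeve at (202,180) and the pad at (272,258).

```bash
cat > m.py <<'E'
from h import *
a=cv2.imread('pics/top.png')
hsv=cv2.cvtColor(a,cv2.COLOR_BGR2HSV)
roi=np.zeros(a.shape[:2],np.uint8);roi[175:232,165:245]=255
m=cv2.bitwise_and(((hsv[...,0]>85)|(hsv[...,1]<60)).astype(np.uint8)*255,roi)
c=max(cv2.findContours(m,0,2)[0],key=cv2.contourArea)
r=cv2.minAreaRect(c);print(r);p=onz('top',cv2.boxPoints(r),40);print(p.round(1),p.mean(0).round(1))
print('sides',np.linalg.norm(np.diff(p,axis=0),axis=1))
for i in(0,1):
    e=p[i+1]-p[i];print('edge',np.linalg.norm(e),np.arctan2(e[1],e[0]))
m=np.zeros_like(m);m[195:262,295:362]=(a[195:262,295:362].max(2)<50)*255
c=max(cv2.findContours(m,0,2)[0],key=cv2.contourArea);e=cv2.fitEllipse(c);print(e,onz('top',e[0],16))
for n,u,z in(('tape',(238,152),20),('sdA',(271,149),5),('sdB',(340,150),15),('bin',(102,211),70),('binR',(126,185),70),('fp',(425,217),70)):print(n,onz('top',u,z).round())
b=cv2.imread('pics/side.png');m=np.zeros(b.shape[:2],np.uint8);m[225:292,230:315]=(b[225:292,230:315].max(2)<50)*255
c=max(cv2.findContours(m,0,2)[0],key=cv2.contourArea);e=cv2.fitEllipse(c);print('side pad',onz('side',e[0],16))
E
python3 m.py
```

```text
((205.10003662109375, 203.70004272460938), (15.652474403381348, 58.58498001098633), 63.43495178222656)
[[502.7 250.2  40. ]
 [576.6 106.5  40. ]
 [537.6  86.5  40. ]
 [464.3 229.6  40. ]] [520.3 168.2  40. ]
sides [161.50684052  43.84563908 160.83838319]
edge 161.50684051788352 -1.0960068938087644
edge 43.84563907978586 -2.6655963507128426
((328.353271484375, 228.2830810546875), (38.599082946777344, 39.36430358886719), 130.4995574951172) [[ 454.864987  -175.6062403   16.       ]]
tape [[670.  81.  20.]]
sdA [[683. -14.   5.]]
sdB [[ 679. -212.   15.]]
bin [[497. 441.  70.]]
binR [[567. 379.  70.]]
fp [[ 486. -426.   70.]]
side pad [[ 450.0492173  -179.59598099   16.        ]]
```

```bash
python3 nudge.py '[[-38,-29,0,0,0,0,85],[-38,-29,0,0,0,0,85],[-38,-29,0,0,0,0,85],[-38,-29,0,0,0,0,85],[-38,-29,0,0,0,0,85],[-38,-29,0,0,0,0,85],[-38,-29,0,0,0,0,85],[-38,-29,0,0,0,0,85],[-38,-29,0,0,0,0,85],[-38,-29,0,0,0,0,85],[-38,-29,0,0,0,0,85],[-38,-29,0,0,0,0,85]]'
python3 nudge.py '[[0,0,0,0,0,0.138,85],[0,0,0,0,0,0.138,85],[0,0,0,0,0,0.138,85],[0,0,0,0,0,0.138,85],[0,0,0,0,0,0.138,85],[0,0,0,0,0,0.138,85],[0,0,0,0,0,0,85],[0,0,0,0,0,0,85]]'
cat > w.py <<'E'
from h import *
import sys
s=ctrl.read_state();a=get_image('wrist');cv2.imwrite(f'pics/{sys.argv[1]}.png',a)
print({k:np.round(s[k],3) for k in('clock','eef_pos','tool_rot','qpos','force','torque','width')})
E
python3 w.py w1
```

```text
clock: 1.3
eef_pos: [520.7, 167.8, 231.1]
tool_rot: [-3.141, -0.0, 2.872]
force: [0.6, 1.2, -0.2]
width: 84.7
gripper_force: 0.0
clock: 2.1
eef_pos: [519.7, 169.7, 231.0]
tool_rot: [-3.141, 0.0, 2.047]
force: [0.2, -0.4, 0.8]
width: 85.1
gripper_force: 0.0
{'clock': np.float64(2.1), 'eef_pos': array([519.706, 169.689, 231.039]), 'tool_rot': array([-3.141,  0.   ,  2.047]), 'qpos': array([-0.566,  0.495,  0.296,  1.814, -0.184,  0.86 ,  0.293]), 'force': array([ 0.173, -0.39 ,  0.795]), 'torque': array([ 0.018,  0.003, -0.019]), 'width': np.float64(85.132)}
```

View pics/w1.png

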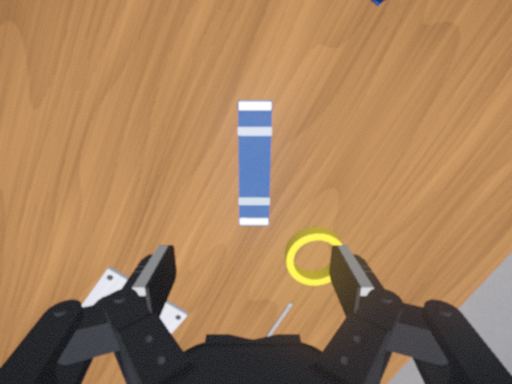

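The wrist view shows the sleeve aligned with the tool, spanning (238..272, 101..225), between the fingers' line.

```bash
cat > sl.py <<'E'
from h import *
import sys
# sleeve from a wrist picture: blue+white mask, top face at z=40
def sleeve(a,st):
    hsv=cv2.cvtColor(a,cv2.COLOR_BGR2HSV)
    m=((((hsv[...,0]>95)&(hsv[...,0]<135)&(hsv[...,1]>90))|((hsv[...,1]<70)&(hsv[...,2]>150)))*255).astype(np.uint8)
    m[240:]=0; m=cv2.morphologyEx(m,cv2.MORPH_CLOSE,np.ones((5,5)))
    c=max(cv2.findContours(m,0,2)[0],key=cv2.contourArea);r=cv2.minAreaRect(c)
    p=onz('wrist',cv2.boxPoints(r),40,st);e=[p[1]-p[0],p[2]-p[1]];L=max(e,key=np.linalg.norm)
    print(r,[np.linalg.norm(v).round(1) for v in e]);ctr=p.mean(0)
    print('centre',ctr.round(1),'axis yaw',np.arctan2(L[1],L[0])%np.pi)
    T=R.from_euler('xyz',st['tool_rot']).as_matrix();print('delta in tool',(T.T@(ctr-[0,0,20]-np.array(st['eef_pos']))).round(1))
if __name__=='__main__':
    sleeve(cv2.imread(sys.argv[1]),ctrl.read_state())
E
python3 sl.py pics/w1.png
```

```text
((254.5, 162.0), (126.0, 35.0), 90.0) [np.float64(40.4), np.float64(161.1)]
centre [522.4 171.9  40. ] axis yaw 2.0702141721947296
delta in tool [  0.8   3.5 211.1]
```

```bash
python3 nudge.py '[[1,3,40,0,0,0,85],[0,0,45,0,0,0,85],[0,0,45,0,0,0,85],[0,0,45,0,0,0,85],[0,0,30,0,0,0,85],[0,0,21,0,0,0,85],[0,0,0,0,0,0,20],[0,0,0,0,0,0,20],[0,0,0,0,0,0,20],[0,0,0,0,0,0,20],[0,0,0,0,0,0,20],[0,0,0,0,0,0,20]]'
python3 nudge.py '[[0,0,0,0,0,0,20],[0,0,0,0,0,0,20],[0,0,0,0,0,0,20]]'; python3 w.py w2
```

```text
clock: 3.35
eef_pos: [523.0, 171.9, 6.9]
tool_rot: [3.14, 0.0, 2.044]
force: [-0.8, -1.4, 7.1]
width: 39.1
gripper_force: 62.3
clock: 3.65
eef_pos: [523.0, 171.9, 6.9]
tool_rot: [3.14, 0.0, 2.044]
force: [-1.9, -1.6, 7.6]
width: 39.4
gripper_force: 62.3
{'clock': np.float64(3.65), 'eef_pos': array([522.965, 171.941,   6.872]), 'tool_rot': array([3.14 , 0.   , 2.044]), 'qpos': array([-0.465,  0.838,  0.15 ,  1.949, -0.308,  0.374,  0.396]), 'force': array([-1.933, -1.613,  7.619]), 'torque': array([-0.189,  0.362, -0.013]), 'width': np.float64(39.423)}
```

```bash
python3 nudge.py '[[0,0,-20,0,0,0,20],[0,0,-30,0,0,0,20],[0,0,-30,0,0,0,20],[0,0,-20,0,0,0,20],[0,0,0,0,0,0,20],[0,0,0,0,0,0,20],[0,0,0,0,0,0,20],[0,0,0,0,0,0,20],[0,0,0,0,0,0,20]]'
python3 - <<'E'
from h import *
F=[];M=[]
for i in range(4):
    a=get_image('wrist');s=ctrl.read_state();F.append(s['force']);M.append(s['torque'])
cv2.imwrite('pics/w3.png',a);cv2.imwrite('pics/side3.png',get_image('side'))
T=R.from_euler('xyz',s['tool_rot']).as_matrix()
print(np.array(F),np.array(M)@T,s['eef_pos'],s['qpos'],s['width'])
E
```

```text
clock: 4.6
eef_pos: [521.5, 171.6, 104.2]
tool_rot: [-3.14, -0.0, 2.044]
force: [-0.1, -0.5, -5.2]
width: 39.3
gripper_force: 62.4
[[ 3.05594606e-01 -8.49269873e-01 -4.28382749e+00]
 [-1.73795423e-01  3.14958391e-01 -5.83420563e+00]
 [ 6.56144769e-01 -2.26418243e-01 -5.20130599e+00]
 [-2.31300548e-03  1.69576578e-01 -6.05127003e+00]] [[-0.00687115 -0.16307472  0.02592417]
 [-0.03297331 -0.17343107 -0.03659894]
 [-0.00813892 -0.14148933  0.0031141 ]
 [-0.03058003 -0.09684653  0.00740183]] [522.05717544 171.70355389 104.92851737] [-0.51809885  0.67550978  0.22953825  1.91664658 -0.26302193  0.57888521
  0.35691769] 39.33557691071789
```

View pics/side3.png

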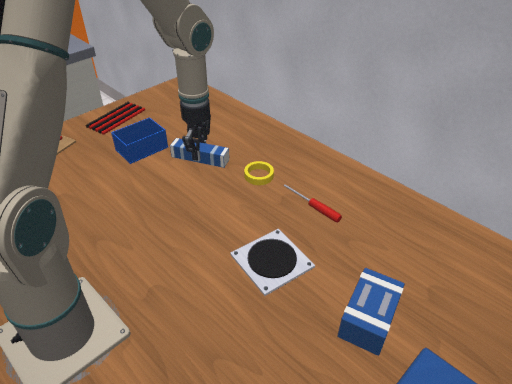

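View pics/w3.png

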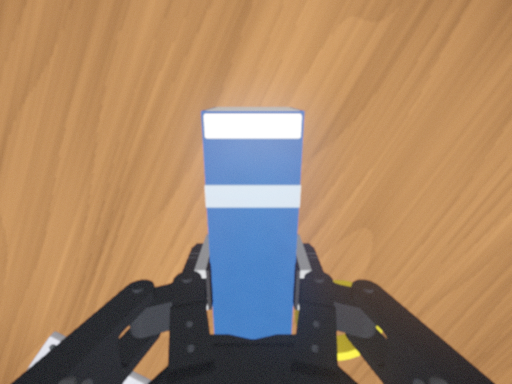

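Wrist moment is about −0.15 N m about tool y, with 5.3 N of load. That puts the heavy end at tool +x, the end the wrist camera sees at the top of the picture. I'll check the moment's sign by touching that end down first.

```bash
python3 nudge.py '[[0,0,30,0,0,0,20],[0,0,30,0,0,0,20],[0,0,20,0,-0.1,0,20],[0,0,0,0,0,0,20],[0,0,0,0,0,0,20],[0,0,0,0,0,0,20]]'
cat > ft.py <<'E'
from h import *
F=[];M=[]
for i in range(3):
    get_image('wrist');s=ctrl.read_state();T=R.from_euler('xyz',s['tool_rot']).as_matrix();F.append(s['force']);M.append(np.array(s['torque'])@T)
print(s['clock'],np.round(s['eef_pos'],1),np.round(s['tool_rot'],3),'F',np.mean(F,0).round(2),'Mtool',np.mean(M,0).round(3),np.round(s['qpos'],2),'x-axis z',T[2,0])
E
python3 ft.py
python3 nudge.py '[[0,0,3,0,0,0,20],[0,0,3,0,0,0,20],[0,0,3,0,0,0,20],[0,0,2,0,0,0,20],[0,0,0,0,0,0,20],[0,0,0,0,0,0,20]]'; python3 ft.py
```

```text
clock: 5.45
eef_pos: [523.3, 171.5, 26.2]
tool_rot: [3.14, 0.1, 2.043]
force: [-0.1, -1.3, -4.7]
width: 39.3
gripper_force: 63.2
5.6 [523.4 171.   26.4] [3.139 0.1   2.042] F [-0.3  -0.32 -5.02] Mtool [ 0.     0.074 -0.026] [-0.61  0.82  0.28  1.96 -0.27  0.39  0.3 ] x-axis z -0.0997217913842376
clock: 6.2
eef_pos: [522.7, 170.6, 14.5]
tool_rot: [-3.141, 0.1, 2.044]
force: [-0.9, -1.4, -1.1]
width: 39.5
gripper_force: 63.9
6.35 [522.7 170.7  14.5] [-3.142  0.1    2.044] F [-0.66 -1.37 -0.75] Mtool [ 0.255  0.127 -0.084] [-0.6   0.84  0.27  1.96 -0.27  0.37  0.31] x-axis z -0.0999896023991363
```

```bash
python3 nudge.py '[[0,0,2,0,0.05,0,20],[0,0,2,0,0.05,0,20],[0,0,3,0,0,0,20],[0,0,0,0,0,0,20],[0,0,0,0,0,0,20]]'; python3 nudge.py '[[0,0,0,0,0,0,85],[0,0,0,0,0,0,85],[0,0,0,0,0,0,85],[0,0,0,0,0,0,85],[0,0,0,0,0,0,85],[0,0,0,0,0,0,85]]'
python3 nudge.py '[[0,0,-30,0,0,0,85],[0,0,-40,0,0,0,85],[0,0,-40,0,0,0,85],[0,0,-40,0,0,0,85],[0,0,-40,0,0,0,85],[0,0,-35,0,0,0,85],[0,0,0,0,0,0,85],[0,0,0,0,0,0,85]]'; python3 w.py w4;python3 sl.py pics/w4.png
```

```text
clock: 6.85
eef_pos: [522.3, 171.2, 7.1]
tool_rot: [-3.141, 0.0, 2.045]
force: [-1.1, -0.2, -4.9]
width: 39.0
gripper_force: 63.1
clock: 7.45
eef_pos: [522.9, 170.6, 7.5]
tool_rot: [3.141, -0.0, 2.044]
force: [-0.4, -0.0, 1.2]
width: 84.8
gripper_force: 0.0
clock: 8.25
eef_pos: [522.9, 170.7, 233.0]
tool_rot: [3.14, -0.0, 2.044]
force: [-0.5, -0.3, -0.8]
width: 84.9
gripper_force: 0.0
{'clock': np.float64(8.25), 'eef_pos': array([522.902, 170.68 , 233.013]), 'tool_rot': array([ 3.14 , -0.   ,  2.044]), 'qpos': array([-0.566,  0.497,  0.298,  1.805, -0.186,  0.866,  0.292]), 'force': array([-0.53 , -0.301, -0.843]), 'torque': array([ 0.032,  0.035, -0.011]), 'width': np.float64(84.941)}
((251.49996948242188, 162.0), (125.99998474121094, 34.99999237060547), 90.0) [np.float64(40.5), np.float64(161.4)]
centre [521.4 170.9  40. ] axis yaw 2.063546099319131
delta in tool [  0.6  -0.3 211.9]
```

```bash
python3 nudge.py '[[-15,0,30,0,0,0,85],[0,0,40,0,0,0,85],[0,0,40,0,0,0,85],[0,0,33,0,0,0,85],[0,0,0,0,0.13,0,85],[0,0,0,0,0.13,0,85],[0,0,0,0,0.13,0,85],[0,0,0,0,0.13,0,85],[0,0,0,0,0,0,85],[0,0,0,0,0,0,85],[0,0,0,0,0,0,85]]'; python3 ft.py
```

```text
clock: 9.4
eef_pos: [528.2, 159.1, 89.2]
tool_rot: [-3.14, -0.52, 2.046]
force: [-0.2, 0.3, -0.4]
width: 85.2
gripper_force: 0.0
9.55 [528.8 159.4  89.9] [ 3.141 -0.52   2.048] F [-0.15  0.14  0.83] Mtool [ 0.028 -0.477 -0.007] [ 0.04  0.82 -0.16  1.77 -0.5   0.84  0.79] x-axis z 0.4964612123395228
```

```bash
python3 nudge.py '[[-9.8,0,17.1,0,0,0,85],[-9.8,0,17.1,0,0,0,85],[-9.8,0,17.1,0,0,0,85],[-9.8,0,17.1,0,0,0,85],[0,0,0,0,0,0,85],[0,0,0,0,0,0,20],[0,0,0,0,0,0,20],[0,0,0,0,0,0,20],[0,0,0,0,0,0,20],[0,0,0,0,0,0,20],[0,0,0,0,0,0,20],[0,0,0,0,0,0,20]]'
python3 nudge.py '[[9.8,0,-17.1,0,0,0,20],[9.8,0,-17.1,0,0,0,20],[9.8,0,-17.1,0,0,0,20],[9.8,0,-17.1,0,0,0,20],[0,0,0,0,0,0,20],[0,0,0,0,0,0,20],[0,0,0,0,0,0,20]]'; python3 ft.py; python3 -c "
from h import *;cv2.imwrite('pics/w5.png',np.hstack([get_image('wrist')[::1,56:456],get_image('side')[80:,:400][:304].repeat(1,0) if 0 else get_image('side')[:,100:500]]))"
```

```text
clock: 10.75
eef_pos: [530.3, 157.3, 11.8]
tool_rot: [3.14, -0.52, 2.045]
force: [0.1, -1.1, 6.6]
width: 39.3
gripper_force: 61.5
clock: 11.45
eef_pos: [528.9, 156.7, 88.0]
tool_rot: [-3.139, -0.52, 2.043]
force: [0.2, 0.6, -4.5]
width: 39.1
gripper_force: 62.1
11.6 [529.  157.   88.3] [-3.14  -0.521  2.043] F [-0.39  0.04 -5.14] Mtool [ 0.019 -1.297 -0.043] [ 0.05  0.82 -0.16  1.77 -0.5   0.84  0.79] x-axis z 0.4973751535034635
```

View pics/w5.png

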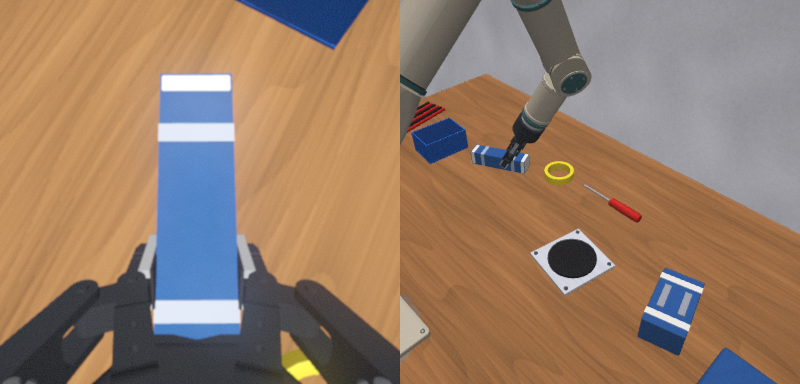

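The left half shows the sleeve still held near its light end, with the heavy end (top, row 80) level. The right half shows it clear of the bench, and the pad is undisturbed at (572,258) in the composite. The new moment, −0.82 N m relative to the empty reading, confirms the +x end is heavy.

```bash
python3 nudge.py '[[20,0,-34,0,0,0,20],[20,0,-34,0,0,0,20],[20,0,-34,0,0,0,20],[20,0,-34,0,0,0,20],[0,0,0,0,-0.13,0,20],[0,0,0,0,-0.13,0,20],[0,0,0,0,-0.13,0,20],[0,0,0,0,-0.13,0,20]]'; python3 nudge.py '[[0,0,0,0,0,0.14,20],[0,0,0,0,0,0.14,20],[0,0,0,0,0,0.14,20],[0,0,0,0,0,0.14,20],[0,0,0,0,0,0.14,20],[0,0,0,0,0,0,20],[0,0,0,0,0,0,20]]'; python3 ft.py; python3 -c "
from h import *
s=ctrl.read_state();T=R.from_euler('xyz',s['tool_rot']).as_matrix();print(T.T@(np.array([450,-177+60,260])-s['eef_pos']))"
```

```text
clock: 12.5
eef_pos: [528.0, 159.0, 247.6]
tool_rot: [-3.142, 0.003, 2.043]
force: [-0.6, -1.0, -6.9]
width: 39.0
gripper_force: 64.3
clock: 13.2
eef_pos: [527.7, 159.3, 246.6]
tool_rot: [-3.139, 0.001, 1.348]
force: [0.8, -0.4, -5.3]
width: 39.3
gripper_force: 64.4
13.35 [528.4 159.  247. ] [-3.141 -0.     1.346] F [-0.3   0.09 -5.36] Mtool [-0.014 -0.196  0.019] [-0.53  0.48  0.29  1.78 -0.17  0.9  -0.4 ] x-axis z 4.278439736320812e-05
[-286.50764181  -14.85220221  -13.03288033]
```

```bash
python3 nudge.py '[[-41,-2,-2,0,0,0,20],[-41,-2,-2,0,0,0,20],[-41,-2,-2,0,0,0,20],[-41,-2,-2,0,0,0,20],[-41,-2,-2,0,0,0,20],[-41,-2,-2,0,0,0,20],[-41,-2,-1,0,0,0,20]]'; python3 nudge.py '[[0,0,0,0,-0.131,0,20],[0,0,0,0,-0.131,0,20],[0,0,0,0,-0.131,0,20],[0,0,0,0,-0.131,0,20],[0,0,0,0,-0.131,0,20],[0,0,0,0,-0.131,0,20],[0,0,0,0,-0.131,0,20],[0,0,0,0,-0.131,0,20],[0,0,0,0,0,0,20],[0,0,0,0,0,0,20]]'; python3 ft.py; python3 -c "
from h import *;cv2.imwrite('pics/s6.png',np.hstack([get_image('wrist')[:,56:456],get_image('side')[:,100:500]]))"
```

```text
clock: 14.05
eef_pos: [450.1, -119.2, 260.7]
tool_rot: [3.14, -0.0, 1.345]
force: [0.7, -1.2, -6.1]
width: 39.3
gripper_force: 64.5
clock: 15.05
eef_pos: [451.2, -117.1, 259.3]
tool_rot: [-3.14, 1.045, 1.346]
force: [-0.1, -0.6, -4.4]
width: 39.3
gripper_force: 65.0
15.2 [ 450.5 -118.8  261.4] [3.136 1.043 1.336] F [-0.54 -0.3  -4.75] Mtool [0.03  1.819 0.005] [-0.8   0.8   0.68  1.94  0.52  1.08 -0.78] x-axis z -0.8639506287223246
```

View pics/s6.png

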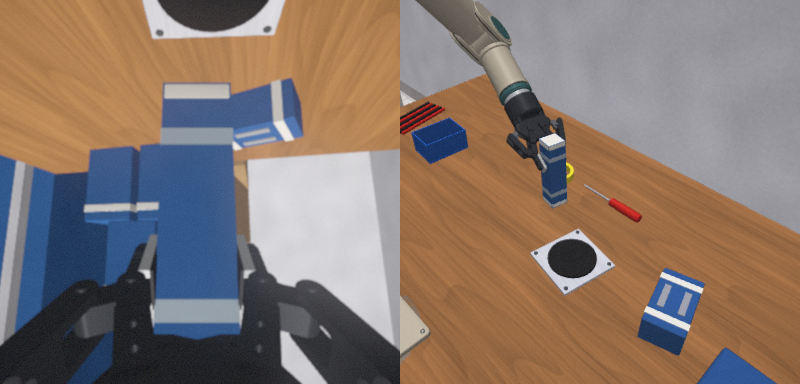

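The sleeve hangs near-vertical with the heavy end down (composite right half, about (555,170)). In the wrist half its far edge sits at row 83, against 74 before, so it may have turned slightly in the grip. I'll measure its true direction from the vanishing point of its two long edges.

```bash
cat > vp.py <<'E'
from h import *
import sys
def direction(a,off=0,rows=(150,235)):
    g=cv2.GaussianBlur(a,(3,3),0).astype(float); g=g[...,0]-g[...,2] # blue - red
    L=[];Rr=[]
    for v in list(range(*rows)):
        d=np.diff(g[v]);
        def sub(lo,hi,sg):
            x=np.arange(lo-off,hi-off);w=np.clip(sg*d[x],0,None);k=x[w.argmax()];s=np.arange(k-2,k+3);ww=np.clip(sg*d[s],0,None);return (s*ww).sum()/ww.sum()+.5+off
        L.append((v,sub(207,222,1)));Rr.append((v,sub(282,300,-1)))
    out=[]
    for P in(L,Rr):
        P=np.array(P);m=np.ones(len(P),bool)
        for _ in range(4):
            c=np.polyfit(P[m,0],P[m,1],1);r=abs(P[:,1]-np.polyval(c,P[:,0]));m=r<max(.4,2*np.median(r))
        out.append(c);print('edge',c.round(4),m.sum(),r[m].std().round(2))
    v=(out[1][1]-out[0][1])/(out[0][0]-out[1][0]);u=np.polyval(out[0],v)
    c=calibration('wrist');H=np.array(c['hand_eye'])
    d=H[:3,:3]@np.array([(u-c['cx'])/c['fx'],(v-c['cy'])/c['fy'],1]);d/=np.linalg.norm(d);d*=np.sign(d[0])
    print('vp',u.round(1),v.round(1),'tool dir',d.round(3),'phi',np.arctan2(d[2],d[0]).round(3));return d
if __name__=='__main__':
    print('lifted');direction(cv2.imread('pics/w5.png')[:,:400],56)
    a=get_image('wrist');s=ctrl.read_state();print('now');d=direction(a)
    print('world',(R.from_euler('xyz',s['tool_rot']).as_matrix()@d).round(3),s['clock'])
    # check: wide view lines from side and top
    for n,bx in(('side',(630-0,0,0,0)),): pass
E
python3 vp.py
```

```text
lifted
edge [-2.25000e-02  2.17368e+02] 85 0.05
edge [3.190000e-02 2.848264e+02] 85 0.05
vp 245.3 -1239.7 tool dir [ 0.867 -0.004  0.498] phi 0.521
now
edge [4.110000e-02 2.037618e+02] 72 1.15
edge [4.240000e-02 2.822207e+02] 83 0.08
vp -2256.6 -59918.4 tool dir [ 0.943 -0.041  0.33 ] phi 0.337
world [ 0.005  0.192 -0.981] 15.35
```

```bash
python3 nudge.py '[[0,0,0,0,0.06,0,20],[0,0,0,0,0,0,20],[0,0,0,0,0,0,20]]'
cat > go.py <<'E'
from h import *
s=ctrl.read_state();T=R.from_euler('xyz',s['tool_rot']).as_matrix()
c=np.array(s['eef_pos'])+T@[16.5,0,2.1];print('centre',c.round(1),'sleeve dir',(T@[np.cos(.589),0,np.sin(.589)]).round(3))
for z in(c[2],110,97,94):print(z,(T.T@(np.array([452.5,-177.6,z])-c)).round(1))
print('down 1mm',(T.T@[0,0,-1]).round(3))
E
python3 go.py
```

```text
clock: 15.65
eef_pos: [450.4, -118.0, 260.7]
tool_rot: [3.14, 0.987, 1.341]
force: [-0.3, 0.8, -5.1]
width: 39.8
gripper_force: 64.9
centre [ 452.1 -110.9  245.7] sleeve dir [-0.    -0.005 -1.   ]
245.73366699009085 [-35.8  15.5  54.2]
110 [ 77.5  15.3 129. ]
97 [ 88.3  15.3 136.2]
94 [ 90.8  15.3 137.8]
down 1mm [ 0.834 -0.001  0.551]
```

Move over the pad, then down to a few mm above it.

```bash
python3 nudge.py '[[-18,8,27,0,0,0,20],[-18,7.5,27,0,0,0,20],[29,0,19,0,0,0,20],[29,0,19,0,0,0,20],[29,0,19,0,0,0,20],[17,0,11,0,0,0,20],[0,0,0,0,0,0,20],[0,0,0,0,0,0,20]]'; python3 go.py; python3 vp.py|tail -5; python3 -c "
from h import *;cv2.imwrite('pics/s7.png',np.hstack([get_image('wrist')[:,56:456],get_image('side')[:,100:500]]))"
```

```text
clock: 16.45
eef_pos: [451.3, -184.1, 136.7]
tool_rot: [-3.14, 0.99, 1.346]
force: [-0.3, -0.5, -3.6]
width: 39.3
gripper_force: 66.7
centre [ 452.9 -177.   121.7] sleeve dir [-0.003 -0.008 -1.   ]
121.73058650808079 [-0.4 -0.3  0.5]
110 [ 9.5 -0.3  7. ]
97 [20.3 -0.3 14.1]
94 [22.8 -0.3 15.8]
down 1mm [0.836 0.001 0.549]
now
edge [-4.340000e-02  2.229258e+02] 50 0.06
edge [4.480000e-02 2.813608e+02] 49 0.27
vp 251.7 -662.7 tool dir [ 0.801 -0.     0.599] phi 0.642
world [-0.013 -0.059 -0.998] 16.5
```

View pics/s7.png

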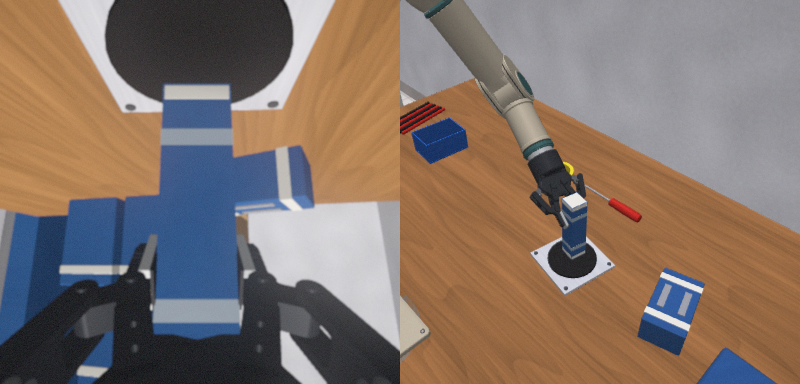

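The side half shows the foot over the pad centre, around (573,255), a couple of centimetres up. I'll trim the tilt slightly and lower to contact.

```bash
python3 nudge.py '[[8,0,6,0,0.025,0,20],[8,0,5.5,0,0,0,20],[0,0,0,0,0,0,20],[0,0,0,0,0,0,20]]'; python3 go.py|head -1; python3 nudge.py '[[1.5,0,1,0,0,0,20],[1.5,0,1,0,0,0,20],[0,0,0,0,0,0,20],[0,0,0,0,0,0,20]]';python3 nudge.py '[[1,0,0.7,0,0,0,20],[0,0,0,0,0,0,20],[0,0,0,0,0,0,20]]'
```

```text
clock: 17.0
eef_pos: [450.9, -184.5, 116.4]
tool_rot: [-3.14, 0.963, 1.345]
force: [-1.1, 0.2, -5.3]
width: 39.2
gripper_force: 66.7
centre [ 452.6 -177.   101.6] sleeve dir [ 0.003  0.018 -1.   ]
clock: 17.4
eef_pos: [451.1, -184.4, 112.9]
tool_rot: [-3.141, 0.963, 1.344]
force: [-0.2, 0.3, -5.2]
width: 39.1
gripper_force: 66.7
clock: 17.7
eef_pos: [451.0, -184.4, 111.7]
tool_rot: [-3.141, 0.963, 1.344]
force: [0.2, 0.9, -4.6]
width: 39.3
gripper_force: 66.7
```

```bash
python3 nudge.py '[[0.8,0,0.6,0,0,0,20],[0,0,0,0,0,0,20],[0,0,0,0,0,0,20]]';python3 nudge.py '[[0.8,0,0.6,0,0,0,20],[0,0,0,0,0,0,20],[0,0,0,0,0,0,20]]'
```

```text
clock: 18.0
eef_pos: [451.1, -184.4, 110.7]
tool_rot: [-3.141, 0.963, 1.344]
force: [-0.4, 0.1, -5.2]
width: 39.2
gripper_force: 66.7
clock: 18.3
eef_pos: [451.0, -184.4, 109.7]
tool_rot: [-3.141, 0.963, 1.344]
force: [0.4, -0.4, -5.7]
width: 39.0
gripper_force: 66.7
```

```bash
python3 nudge.py '[[0.8,0,0.6,0,0,0,20],[0,0,0,0,0,0,20],[0,0,0,0,0,0,20]]'; python3 ft.py
```

```text
clock: 18.6
eef_pos: [451.0, -184.8, 109.5]
tool_rot: [3.141, 0.964, 1.343]
force: [-0.1, 3.1, 3.5]
width: 39.3
gripper_force: 67.5
18.75 [ 450.9 -184.8  109.5] [3.141 0.964 1.343] F [0.14 2.83 4.53] Mtool [ 0.165  0.876 -0.085] [-0.63  1.03  0.63  2.03  0.55  0.69 -0.89] x-axis z -0.8215797018372801
```

Contact is firm at about 4.5 N up. I'll open gently, then look before backing out.

```bash
python3 nudge.py '[[0,0,0,0,0,0,43],[0,0,0,0,0,0,46],[0,0,0,0,0,0,50],[0,0,0,0,0,0,60],[0,0,0,0,0,0,70],[0,0,0,0,0,0,85],[0,0,0,0,0,0,85],[0,0,0,0,0,0,85],[0,0,0,0,0,0,85]]'; python3 -c "
from h import *;cv2.imwrite('pics/s8.png',np.hstack([get_image('wrist')[:,56:456],get_image('side')[:,100:500]]))"
```

```text
clock: 19.65
eef_pos: [451.0, -184.5, 108.7]
tool_rot: [-3.142, 0.963, 1.344]
force: [0.7, -0.8, -0.2]
width: 85.2
gripper_force: 0.0
```

View pics/s8.png

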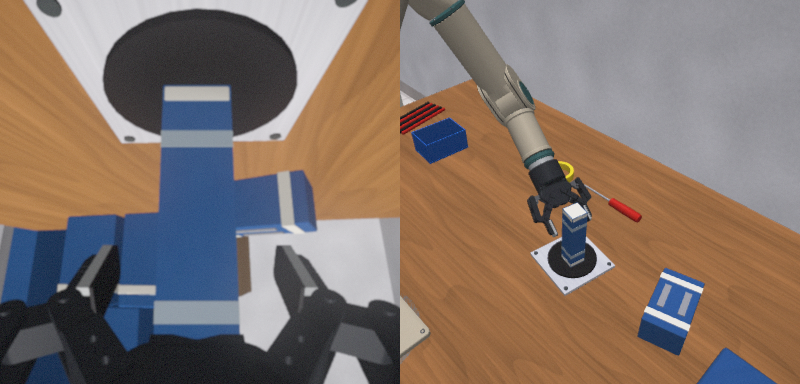

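The sleeve stands on the pad and both fingers are clear, at about (100,290) and (295,290) in the wrist half. I'll back straight out.

```bash
python3 nudge.py '[[0,0,-10,0,0,0,85],[0,0,-20,0,0,0,85],[0,0,-30,0,0,0,85],[0,0,-40,0,0,0,85],[0,0,-40,0,0,0,85],[0,0,-40,0,0,0,85],[0,0,0,0,0,0,85],[0,0,0,0,0,0,85]]'; python3 -c "
from h import *
a=get_image('top');cv2.imwrite('pics/s9.png',np.hstack([a[130:330,250:450],get_image('side')[150:350,220:420]]))
hsv=cv2.cvtColor(get_image('side'),cv2.COLOR_BGR2HSV)
cv2.imwrite('pics/s9.png',cv2.resize(cv2.imread('pics/s9.png'),None,fx=2,fy=2))"
```

```text
clock: 20.55
eef_pos: [484.5, -39.5, 211.9]
tool_rot: [3.141, 0.962, 1.344]
force: [-1.1, 0.3, -0.0]
width: 85.0
gripper_force: 0.0
```

View pics/s9.png

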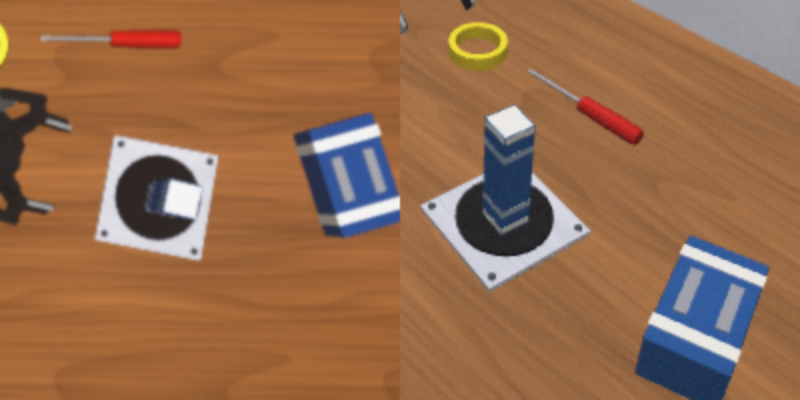

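The sleeve stands upright on the pad; its top cap is at about (341,229.5) in the full top view. I'll work out the offset at that height and hand in if it is good.

Run:
```python
from h import *
p=onz('top',[341,229.5],176)[0];d=np.linalg.norm(p[:2]-[454.9,-175.6]);print(p,d)
if d<22: print(finish_job())
```

```text
[ 451.18389117 -180.40700929  176.        ] 6.075919942702215
the job is handed in; nothing more can be done
None
```

The sleeve is standing upright on the pad with its heavy end down, let go, about 6 mm from the pad's centre. The other things on the bench were not touched, and the job was handed in at about 21 s.

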